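# Set the tip-over tags of a sample queue board

### The arm

A 7-joint arm with a two-finger parallel gripper is mounted at the origin on the work surface. World frame = base frame: x ahead of the robot, y to its left, z up, the work surface at z = 0. Lengths are in m, angles in rad, forces in N, time in s.
With the tool pointing down it reaches from about 0.425 to 0.925 m from the base axis. Payload 6.8 kg.
Tool frame: the origin (TCP) lies between the finger pads; the fingertips stand 14 mm ahead of it and the grasp point (between the pads) lies 5 mm behind it; z points along the fingers, y is the direction in which the jaws open and shut (so a half turn about z gives the same grasp; the last joint's range is limited). The gripper opens to 85 mm and grips with 20 to 120 N. Pads are 22 mm wide; open, the fingers measure 114 mm over their backs; the gripper's body (76 mm by 85 mm) begins 54 mm behind the grasp point. The pads swing forward as they close: fully open they stand 13 mm farther back than shut.
Start: joints at [1.164, 0.477, 0.022, 1.555, -0.011, 1.109, -0.083], TCP at [0.199, -0.645, 0.245] pointing down, gripper open.
Joint ranges: [-2.96, 2.96], [-0.34, 2.1], [-1.41, 1.46], [0.24, 2.44], [-1.37, 4.51], [0.17, 1.92], [-2.96, 2.96]. Speed limits (rad/s): [2.39, 2.39, 3.14, 3.14, 3.14, 3.14, 3.14].

### API

Orientations are given as a unit quaternion [w, x, y, z].
In Python, from station import bot gives the robot as it stands.
- The arm moves only by the shell command python3 -m crank 'ROWS' [FORCE]. ROWS is JSON, a list of rows, each a list of 3 entries, a list of its own where there are three numbers: the shift along the tool's x, y, z in m, then the turn, a rotation vector about the tool's x, y, z in degrees, then the finger opening in m, from 0 to 0.0854. A call has 1 to 10 rows; each row shifts and turns the commanded pose from where the row before left it, along the tool's axes as they then stand; what a row does not reach is not made up. A row lasts 1/8 s, in which the tool goes at most 62.5 mm and 10.7 degrees, less where a joint would pass 70% of its speed; a pose out of reach is approached as far as the arm can. A call is refused whole if a number of a shift passes 0.0625 or a number of a turn 10.7, either way. A call with a gripper value outside its range is refused whole. The fingers move at their own pace and stop on an object; FORCE is the grip in N (left out, the last holds). Time passes only in rows, so rows that do not move let the fingers close. It gives the time, the measured TCP pose, the force and the opening at its end, in the units of the state.
- bot.get_obs(): the state, without advancing time (a new reading comes with each control period).
- bot.read_camera(name): name is "side" or "top"; returns (picture, depth): 420x560x3 uint8, red, green, blue; 420x560 float32, m along the optical axis (not along the pixel's ray), 0 where there is no reading.
- bot.calibration(name): a dict with "fx", "fy", "cx", "cy" (pixels), "D" ([k1, k2, p1, p2, k3] as OpenCV has them; the pictures are not rectified), "extrinsics" (4x4, takes a point from camera to world coordinates). Camera axes: x right, y down, z forward; pixel columns grow to the right and rows downward; lengths in m; the calibration is good to about 2 mm. A picture is of the moment at which its call begins. calibration takes no time and is no camera call.
- bot.hand_in(): hands the job in, once; it reports no verdict.
The state is a dict: "t": time; "q": joint angles; "joint_vel": joint speeds; "joint_torque": joint torques, N m; "eef_pos": TCP position; "tool_rot": TCP orientation; "contact_force": force on the tool from outside, world axes, zero at the start; "torque": the same for the moment, N m; "gripper_width": opening from 0.0 (shut) to 1.0 (fully open).
Only numpy, scipy, OpenCV 4.12 (cv2) and the standard library are available. Lean on these libraries where they do the work, as an engineer would, in place of code of your own. Each camera call takes 0.05 s, during which the arm holds its last target.

### The job

On the sample queue board, tip the hinged tags with a fingertip so that only the bays with a sample bottle standing in their well have their tag leaning towards the well (round disc showing); a bay that holds just a low blanking plug must have its tag leaning away from the well, to the robot's side (straight bar showing). Push the tags over gently without pinching them, and leave the bottles, the plug and everything else on the bench where they are.

Things in the scene. Friction and masses are not known exactly. Their poses are not given: they have to be found in the camera images.
- bay_a: One of four bays 90 mm apart in a row on a grey board (220 x 380 x 12 mm, flat on the bench). Origin: centre of its round well, on the board's top (z = 12 mm); white rim 60 mm across, 12 mm high. Body x points from the bay's tag to its well (away from the robot), y along the row, z up; all four parallel. Letters are in no fixed order. Space above 30 mm over the bench is free but for tags, posts and bottles.
- hinge_a (a point): Middle of the hinge axis (along bay y) of bay a's tag: 95 mm from the well's centre (bay -x), 60 mm above the bench. The tag is a loose-swinging aluminium plate, about 30 g, 50 mm wide, 4 mm thick, reaching 60 mm from the axis. Steel posts with V-shaped stops 29 mm to either side, 62 mm apart overall, end under 14 mm above the axis.
- flag_a (a joint): Lean of bay a's tag, rad: 0 upright; +0.6 on its stop towards the well, disc face (raised round black disc) up; -0.6 on its stop to the robot's side, bar face (raised straight black bar) up. Past upright it falls to that stop. At rest its free edge is 34 mm beside and 50 mm above the axis. A fingertip 25 mm above the axis, moved level from beyond that edge to just past the axis, tips it (2 N).
- bay_b: One of four bays 90 mm apart in a row on a grey board (220 x 380 x 12 mm, flat on the bench). Origin: centre of its round well, on the board's top (z = 12 mm); white rim 60 mm across, 12 mm high. Body x points from the bay's tag to its well (away from the robot), y along the row, z up; all four parallel. Letters are in no fixed order. Space above 30 mm over the bench is free but for tags, posts and bottles.
- hinge_b (a point): Middle of the hinge axis (along bay y) of bay b's tag: 95 mm from the well's centre (bay -x), 60 mm above the bench. The tag is a loose-swinging aluminium plate, about 30 g, 50 mm wide, 4 mm thick, reaching 60 mm from the axis. Steel posts with V-shaped stops 29 mm to either side, 62 mm apart overall, end under 14 mm above the axis.
- flag_b (a joint): Lean of bay b's tag, rad: 0 upright; +0.6 on its stop towards the well, disc face (raised round black disc) up; -0.6 on its stop to the robot's side, bar face (raised straight black bar) up. Past upright it falls to that stop. At rest its free edge is 34 mm beside and 50 mm above the axis. A fingertip 25 mm above the axis, moved level from beyond that edge to just past the axis, tips it (2 N).
- bay_c: One of four bays 90 mm apart in a row on a grey board (220 x 380 x 12 mm, flat on the bench). Origin: centre of its round well, on the board's top (z = 12 mm); white rim 60 mm across, 12 mm high. Body x points from the bay's tag to its well (away from the robot), y along the row, z up; all four parallel. Letters are in no fixed order. Space above 30 mm over the bench is free but for tags, posts and bottles.
- hinge_c (a point): Middle of the hinge axis (along bay y) of bay c's tag: 95 mm from the well's centre (bay -x), 60 mm above the bench. The tag is a loose-swinging aluminium plate, about 30 g, 50 mm wide, 4 mm thick, reaching 60 mm from the axis. Steel posts with V-shaped stops 29 mm to either side, 62 mm apart overall, end under 14 mm above the axis.
- flag_c (a joint): Lean of bay c's tag, rad: 0 upright; +0.6 on its stop towards the well, disc face (raised round black disc) up; -0.6 on its stop to the robot's side, bar face (raised straight black bar) up. Past upright it falls to that stop. At rest its free edge is 34 mm beside and 50 mm above the axis. A fingertip 25 mm above the axis, moved level from beyond that edge to just past the axis, tips it (2 N).
- bay_d: One of four bays 90 mm apart in a row on a grey board (220 x 380 x 12 mm, flat on the bench). Origin: centre of its round well, on the board's top (z = 12 mm); white rim 60 mm across, 12 mm high. Body x points from the bay's tag to its well (away from the robot), y along the row, z up; all four parallel. Letters are in no fixed order. Space above 30 mm over the bench is free but for tags, posts and bottles.
- hinge_d (a point): Middle of the hinge axis (along bay y) of bay d's tag: 95 mm from the well's centre (bay -x), 60 mm above the bench. The tag is a loose-swinging aluminium plate, about 30 g, 50 mm wide, 4 mm thick, reaching 60 mm from the axis. Steel posts with V-shaped stops 29 mm to either side, 62 mm apart overall, end under 14 mm above the axis.
- flag_d (a joint): Lean of bay d's tag, rad: 0 upright; +0.6 on its stop towards the well, disc face (raised round black disc) up; -0.6 on its stop to the robot's side, bar face (raised straight black bar) up. Past upright it falls to that stop. At rest its free edge is 34 mm beside and 50 mm above the axis. A fingertip 25 mm above the axis, moved level from beyond that edge to just past the axis, tips it (2 N).
- bottle_1_mid (a point): Half-way up a capped clear sample bottle, 44 mm across, 80 mm tall, standing upright in one of the wells: its bay is loaded. Free to lift, but must stay where it is.
- bottle_2_mid (a point): Half-way up a capped clear sample bottle, 44 mm across, 80 mm tall, standing upright in one of the wells: its bay is loaded. Free to lift, but must stay where it is.
- bottle_3_mid (a point): Half-way up a capped clear sample bottle, 44 mm across, 80 mm tall, standing upright in one of the wells: its bay is loaded. Free to lift, but must stay where it is.
- blank_mid (a point): Half-way up a low round white blanking plug, 42 mm across, 18 mm tall, lying in one of the wells: its bay is vacant. Loose, must stay where it is.
- spare_bottle_mid (a point): Half-way up a sample bottle like the others (44 mm across, 80 mm tall) that stands on the bench, in no bay. Leave alone.
- cap: Loose white bottle cap, 28 mm across, 14 mm tall, lying on the board between the two middle bays; origin under its centre. Leave alone.
- dish: Flat glass dish, 90 mm across, 14 mm tall, on the bench to the robot's right; origin under its centre. Leave alone.
- beaker: Glass beaker, 66 mm across, 85 mm tall, to the robot's left; origin under its centre. Leave alone.
- wash_bottle: White bottle, 60 mm across, 130 mm tall, to the robot's right; origin under its centre. Leave alone.
- tip_box: Grey box 120 x 85 x 50 mm, to the robot's left; origin under its centre. Leave alone.
- wrench: Steel open-ended wrench, 180 mm long, lying on the bench to the robot's right; origin on its underside. Leave alone.

How it is judged:
At the end, for the whole second after the job is handed in: Tags of bays with a bottle (within 30 mm of the well's centre) lean over 0.45 rad towards the well, the other over 0.45 rad the other way, all at rest (under 0.2 rad/s); bottles and plug within 12 mm of where they were at the start (((horizontal distance between any of bottle_1_mid, bottle_2_mid, bottle_3_mid and bay_a below 0.03 m and value of joint flag_a above 0.45 rad) or (not (horizontal distance between any of bottle_1_mid, bottle_2_mid, bottle_3_mid and bay_a below 0.03 m) and value of joint flag_a below -0.45 rad)) and velocity of joint flag_a between -0.2 and 0.2 rad/s and ((horizontal distance between any of bottle_1_mid, bottle_2_mid, bottle_3_mid and bay_b below 0.03 m and value of joint flag_b above 0.45 rad) or (not (horizontal distance between any of bottle_1_mid, bottle_2_mid, bottle_3_mid and bay_b below 0.03 m) and value of joint flag_b below -0.45 rad)) and velocity of joint flag_b between -0.2 and 0.2 rad/s and ((horizontal distance between any of bottle_1_mid, bottle_2_mid, bottle_3_mid and bay_c below 0.03 m and value of joint flag_c above 0.45 rad) or (not (horizontal distance between any of bottle_1_mid, bottle_2_mid, bottle_3_mid and bay_c below 0.03 m) and value of joint flag_c below -0.45 rad)) and velocity of joint flag_c between -0.2 and 0.2 rad/s and ((horizontal distance between any of bottle_1_mid, bottle_2_mid, bottle_3_mid and bay_d below 0.03 m and value of joint flag_d above 0.45 rad) or (not (horizontal distance between any of bottle_1_mid, bottle_2_mid, bottle_3_mid and bay_d below 0.03 m) and value of joint flag_d below -0.45 rad)) and velocity of joint flag_d between -0.2 and 0.2 rad/s and distance of each of bottle_1_mid, bottle_2_mid, bottle_3_mid, blank_mid from where it was at the start of the episode below 0.012 m); the robot touches nothing.
It fails at once if a bottle or the plug in the wells is lifted, tipped or shifted by more than 12 mm (distance of any of bottle_1_mid, bottle_2_mid, bottle_3_mid, blank_mid from where it was at the start of the episode above 0.012 m).
It fails at once if another thing on the bench is shifted by more than 30 mm (distance of any of spare_bottle_mid, cap, dish, beaker, wash_bottle, tip_box, wrench from where it was at the start of the episode above 0.03 m).
It fails at once if a tag is pinched or pushed with more than 15 N (contact force between the fingers and bay_a above 15 N or contact force between the fingers and bay_b above 15 N or contact force between the fingers and bay_c above 15 N or contact force between the fingers and bay_d above 15 N).
It also fails if it takes over 54 s, if anything falls off the work surface, if the arm or the gripper's body presses on something with over 40 N, if the wrist force passes 120 N, or if a joint passes its speed limit or range.

## Working session

There is one attempt and no reset: what is moved stays moved. The work goes in short steps, Python scripts to look and compute and a shell command to move; the robot and the scene stay as the last step left them, time stands still between calls to the robot, and variables do not carry over. Pictures are saved under pics/ and viewed, and the job is handed in when it is done.

```bash
mkdir -p pics; ls
python3 - <<'E'
from station import bot
import cv2, numpy as np
print(bot.get_obs())
for n in ("side","top"):
    p,d=bot.read_camera(n); cv2.imwrite(f"pics/{n}0.png",p[:,:,::-1]); np.save(f"pics/{n}0.npy",d)
    print(n,bot.calibration(n))
E
```

```text
pics
{'t': 0.0, 'q': array([ 1.16391696,  0.47781189,  0.02234555,  1.5564458 , -0.01150088,
        1.10928347, -0.08310437]), 'joint_vel': array([-7.39209246e-04, -5.88703573e-04,  2.32311370e-04, -7.84432178e-05,
       -4.94721519e-04,  3.74429692e-04,  2.91400987e-04]), 'joint_torque': array([-7.92009837e-05, -5.96452832e+01,  1.60824817e+00, -2.81201470e+01,
        1.25735908e-02,  9.50448884e-03, -3.47862760e-05]), 'eef_pos': array([ 0.19850905, -0.64456494,  0.24432028]), 'tool_rot': array([-8.87176736e-04,  9.88860815e-01,  1.48840382e-01, -2.03064640e-04]), 'contact_force': array([0.57471566, 0.19273182, 0.27319727]), 'torque': array([ 0.00086916, -0.02009557,  0.034528  ]), 'gripper_width': 1.004575030985266}
side {'fx': 395.951410347576, 'fy': 395.951410347576, 'cx': 274.4508496889489, 'cy': 209.02735236566187, 'D': array([-0.03132814,  0.        ,  0.        ,  0.        ,  0.        ]), 'extrinsics': array([[ 0.95887769, -0.17635189,  0.22238162,  0.35365856],
       [-0.2838156 , -0.59162237,  0.75460697, -0.70788908],
       [-0.00151043, -0.78669116, -0.61734491,  0.62065756],
       [ 0.        ,  0.        ,  0.        ,  1.        ]])}
top {'fx': 536.5273924824706, 'fy': 536.5273924824706, 'cx': 281.7854181891695, 'cy': 208.3548473852671, 'D': array([0.04031825, 0.        , 0.        , 0.        , 0.        ]), 'extrinsics': array([[ 0.01646876, -0.99660852,  0.08062401,  0.46081528],
       [-0.99957571, -0.01834787, -0.0226219 ,  0.00880487],
       [ 0.02402446, -0.08021725, -0.99648784,  1.27290713],
       [ 0.        ,  0.        ,  0.        ,  1.        ]])}
```

View pics/top0.png

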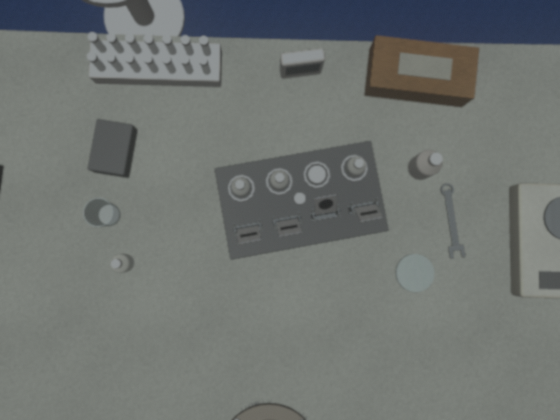

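View pics/side0.png

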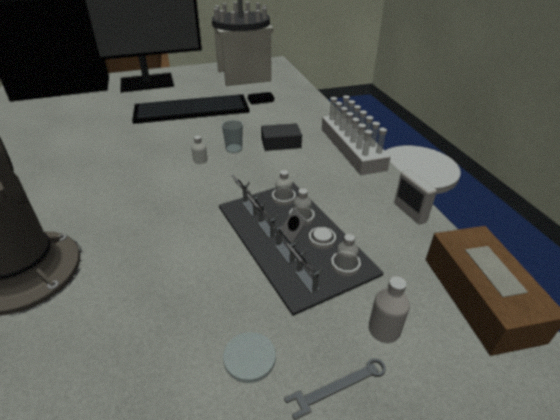

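The top view shows the wells at (241,187) bottle, (279,180) bottle, (317,174) plug and (355,167) bottle. The tags show bar, bar, disc (326,204) and bar, so all four look wrong. I'll enlarge the crop to check.

Run:
```python
import cv2
p=cv2.imread("pics/top0.png")[130:270,205:400]; p=cv2.convertScaleAbs(cv2.resize(p,None,fx=4,fy=4,interpolation=cv2.INTER_CUBIC),alpha=1.8)
cv2.imwrite("pics/topc.png",p)
p=cv2.imread("pics/side0.png")[160:310,210:390]; p=cv2.convertScaleAbs(cv2.resize(p,None,fx=4,fy=4,interpolation=cv2.INTER_CUBIC),alpha=1.8)
cv2.imwrite("pics/sidec.png",p)
```

```text
(no output)
```

View pics/topc.png

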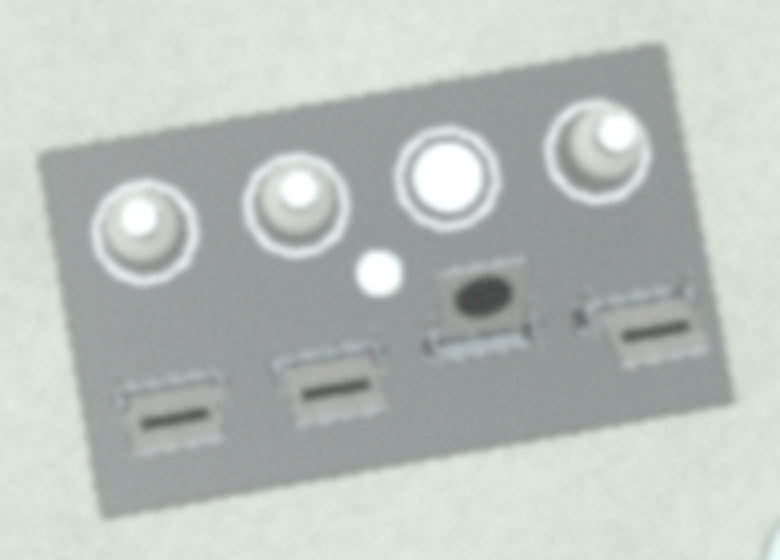

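View pics/sidec.png

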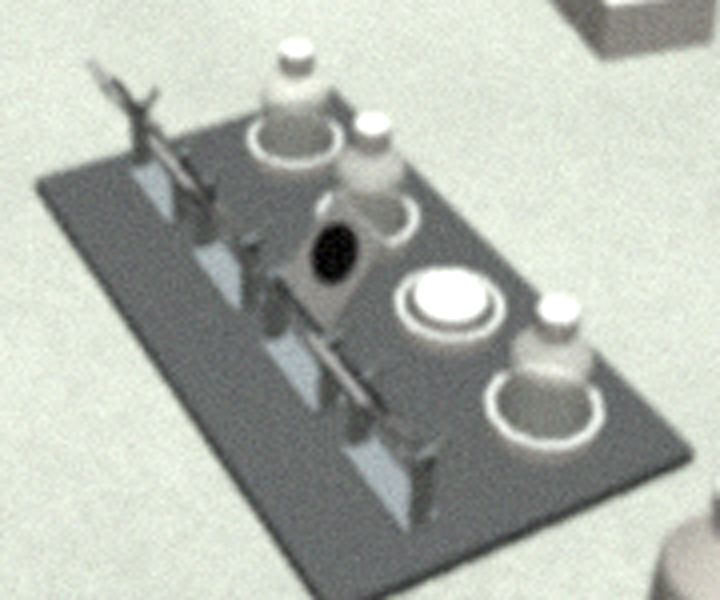

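Confirmed: bays from the robot's left are bottle, bottle, plug, bottle, and the tags show bar, bar, disc, bar, so all four have to flip. Ring centres in the crop are (145,232), (297,205), (448,178) and (598,151).

```bash
cat > h.py <<'E'
import numpy as np, cv2
from station import bot
def ray(n,uv,z):
    c=bot.calibration(n); K=np.array([[c['fx'],0,c['cx']],[0,c['fy'],c['cy']],[0,0,1]])
    q=cv2.undistortPoints(np.array(uv,float).reshape(-1,1,2),K,c['D']).reshape(-1,2)
    T=c['extrinsics']; d=np.c_[q,np.ones(len(q))]@T[:3,:3].T; o=T[:3,3]
    return o+d*((z-o[2])/d[:,2])[:,None]
def proj(n,P):
    c=bot.calibration(n); K=np.array([[c['fx'],0,c['cx']],[0,c['fy'],c['cy']],[0,0,1]])
    T=np.linalg.inv(c['extrinsics']); return cv2.projectPoints(np.array(P,float).reshape(-1,1,3),cv2.Rodrigues(T[:3,:3])[0],T[:3,3],K,c['D'])[0].reshape(-1,2)
E
python3 - <<'E'
from h import *
a=lambda L:[((u+.5)/4-.5+205,(v+.5)/4-.5+130) for u,v in L]
W=ray("top",a([(145,232),(297,205),(448,178),(598,151)]),.024)
i=np.arange(4); f=[np.polyfit(i,W[:,k],1) for k in (0,1)]
step=np.array([f[0][0],f[1][0]]); print("W",W.round(4),"step",step,np.linalg.norm(step))
y=-step/np.linalg.norm(step); x=np.array([y[1],-y[0]]); th=np.arctan2(x[1],x[0]); print("yaw",np.degrees(th),x)
c=np.array([f[0]@[1.5,1],f[1]@[1.5,1]]); 
Wf=c+np.outer(1.5-i,y)*.09; H=Wf-.095*x; print("H",H.round(4))
# overlay check
lean=np.array([-1,-1,1,-1])
img=cv2.imread("pics/top0.png"); s=cv2.imread("pics/side0.png")
P=[]
for k in range(4):
    for sgn in(-1,1):
        P+= [[*(H[k]+sgn*.025*y),.06],[*(H[k]+sgn*.025*y+lean[k]*.034*x),.11]]
img=cv2.convertScaleAbs(cv2.resize(img[130:270,205:400],None,fx=4,fy=4),alpha=1.8); s=cv2.convertScaleAbs(cv2.resize(s[160:310,210:390],None,fx=4,fy=4),alpha=1.8)
for n,m,o in(("top",img,(205,130)),("side",s,(210,160))):
    for q in proj(n,P): cv2.circle(m,tuple(int(v) for v in (q-o)*4+1.5),3,(0,0,255),-1)
cv2.imwrite("pics/ov.png",img);cv2.imwrite("pics/ovs.png",s)
E
```

```text
W [[ 0.6087  0.0769  0.024 ]
 [ 0.6264 -0.0117  0.024 ]
 [ 0.6441 -0.1001  0.024 ]
 [ 0.6618 -0.1884  0.024 ]] step [ 0.01770677 -0.08844257] 0.09019766414173987
yaw 11.32130370360184 [0.98054173 0.19631074]
H [[ 0.5156  0.0579]
 [ 0.5333 -0.0303]
 [ 0.5509 -0.1186]
 [ 0.5686 -0.2068]]
```

View pics/ov.png

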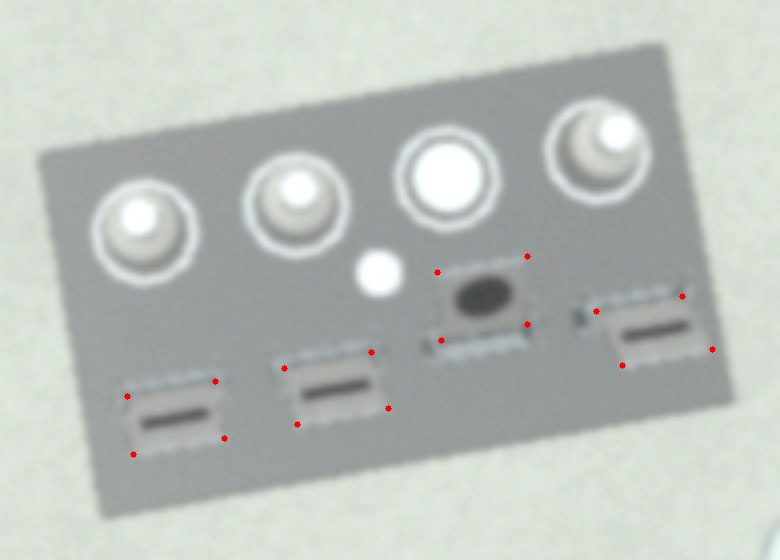

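View pics/ovs.png

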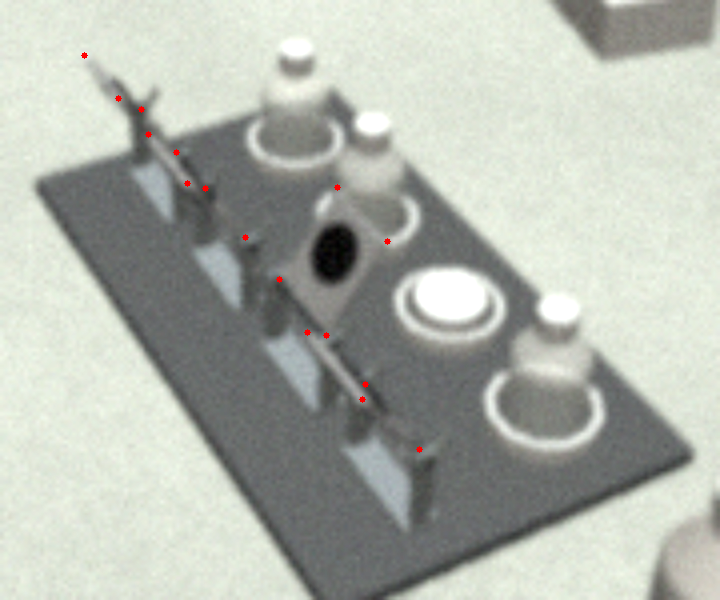

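The overlay matches the tags to a few mm. The plan is to shut the fingers, turn +5.8° about tool z so that tool x lies along bay x and tool y along the row, and then make straight pushes. Next I work out how far to go.

```bash
cat >> h.py <<'E'
TH=np.radians(11.32); BX=np.array([np.cos(TH),np.sin(TH)]); BY=np.array([-BX[1],BX[0]])
H=np.array([[.5156,.0579],[.5333,-.0303],[.5509,-.1186],[.5686,-.2068]])
def rep():
    o=bot.get_obs(); p=o['eef_pos']; w,x,y,z=o['tool_rot']
    yaw=np.degrees(2*np.arctan2(y,x)); 
    print("t",round(o['t'],2),"yaw",yaw.round(2),"z",p[2].round(4),"F",o['contact_force'].round(2),"grip",round(o['gripper_width'],2))
    for k in range(4): d=p[:2]-H[k]; print(k+1,"tool-x from hinge %.4f  tool-y %.4f"%(d@BX,-d@BY))
E
python3 -c "
from h import *
rep()"
```

```text
t 0.1 yaw 17.13 z 0.2444 F [-0.61  0.6  -0.56] grip 1.0
1 tool-x from hinge -0.4488  tool-y 0.6266
2 tool-x from hinge -0.4488  tool-y 0.5367
3 tool-x from hinge -0.4487  tool-y 0.4466
4 tool-x from hinge -0.4488  tool-y 0.3567
```

```bash
python3 -m crank '[[[0,0,0],[0,0,5.8],0],[[0.04,-0.036,0],[0,0,0],0],[[0.04,-0.036,0],[0,0,0],0],[[0.04,-0.036,0],[0,0,0],0],[[0.04,-0.036,0],[0,0,0],0],[[0.04,-0.036,0],[0,0,0],0],[[0.04,-0.036,0],[0,0,0],0],[[0.04,-0.036,0],[0,0,0],0],[[0.04,-0.036,0],[0,0,0],0],[[0.04,-0.036,0],[0,0,0],0]]'; python3 -c "
from h import *
rep()"
```

```text
t: 1.35
eef_pos: [0.4887, -0.2552, 0.2451]
tool_rot: [-0.0, 0.995, 0.099, -0.0]
contact_force: [0.4, -0.7, -0.4]
gripper_width: -0.003
t 1.35 yaw 11.31 z 0.2451 F [ 0.36 -0.67 -0.36] grip -0.0
1 tool-x from hinge -0.0878  tool-y 0.3018
2 tool-x from hinge -0.0879  tool-y 0.2118
3 tool-x from hinge -0.0878  tool-y 0.1218
4 tool-x from hinge -0.0878  tool-y 0.0318
```

```bash
python3 -m crank '[[[0.015,-0.016,0],[0,0,0],0],[[0.013,-0.016,0],[0,0,0],0],[[0,0,0.04],[0,0,0],0],[[0,0,0.04],[0,0,0],0],[[0,0,0.04],[0,0,0],0],[[0,0,0.026],[0,0,0],0],[[0,0,0],[0,0,0],0],[[0,0,0],[0,0,0],0]]'
python3 - <<'E'
from h import *
rep()
p,d=bot.read_camera("side"); cv2.imwrite("pics/s1.png",cv2.convertScaleAbs(cv2.resize(p[140:340,190:430,::-1],None,fx=3,fy=3),alpha=1.6))
E
```

```text
t: 2.35
eef_pos: [0.5099, -0.2201, 0.1002]
tool_rot: [0.0, 0.995, 0.099, 0.0]
contact_force: [-0.0, 0.4, 0.4]
gripper_width: -0.001
t 2.35 yaw 11.32 z 0.1002 F [-0.04  0.38  0.44] grip -0.0
1 tool-x from hinge -0.0602  tool-y 0.2714
2 tool-x from hinge -0.0602  tool-y 0.1815
3 tool-x from hinge -0.0601  tool-y 0.0914
4 tool-x from hinge -0.0602  tool-y 0.0015
```

View pics/s1.png

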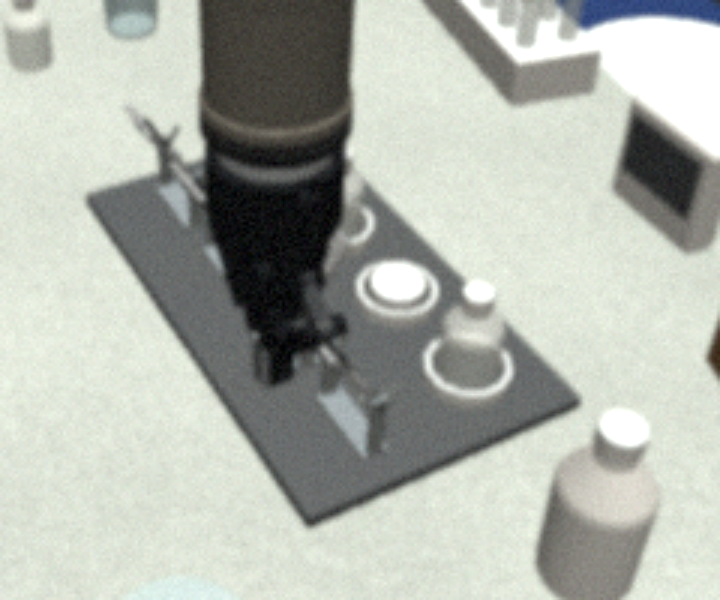

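The shut fingers (tip at about (275,370)) are on the robot's side of bay 4's tag and clear of it. Now a slow push.

```bash
python3 -m crank '[[[0.006,0,0],[0,0,0],0],[[0.006,0,0],[0,0,0],0],[[0.006,0,0],[0,0,0],0],[[0.006,0,0],[0,0,0],0],[[0.006,0,0],[0,0,0],0],[[0.006,0,0],[0,0,0],0],[[0.006,0,0],[0,0,0],0],[[0.006,0,0],[0,0,0],0],[[0.006,0,0],[0,0,0],0],[[0.006,0,0],[0,0,0],0]]'
python3 - <<'E'
from h import *
rep()
p,d=bot.read_camera("side"); cv2.imwrite("pics/s2.png",cv2.convertScaleAbs(cv2.resize(p[140:340,190:430,::-1],None,fx=3,fy=3),alpha=1.6))
E
```

```text
t: 3.65
eef_pos: [0.5685, -0.208, 0.0993]
tool_rot: [-0.0, 0.995, 0.099, 0.0]
contact_force: [-0.6, 0.2, 0.1]
gripper_width: -0.003
t 3.65 yaw 11.32 z 0.0993 F [-0.64  0.23  0.1 ] grip -0.0
1 tool-x from hinge -0.0003  tool-y 0.2711
2 tool-x from hinge -0.0003  tool-y 0.1812
3 tool-x from hinge -0.0003  tool-y 0.0911
4 tool-x from hinge -0.0003  tool-y 0.0012
```

View pics/s2.png

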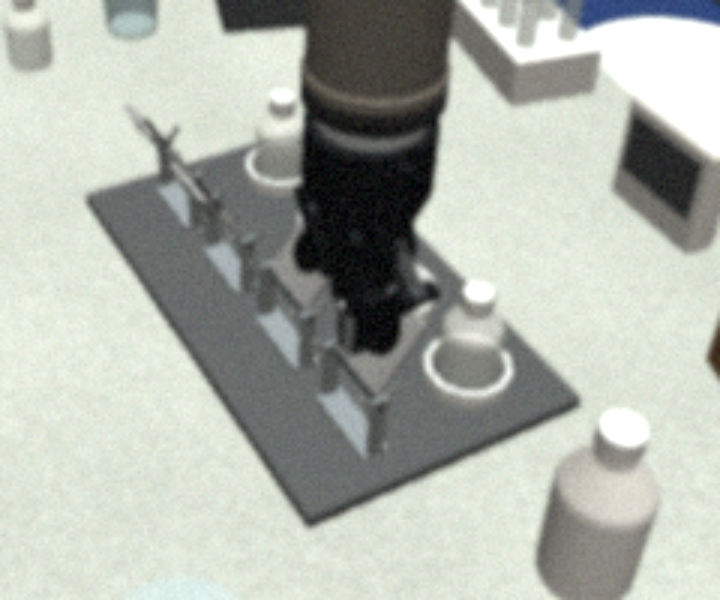

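Bay 4's tag now leans towards the well, behind the fingers at about (385,350). Next I lift off and go over to the well side of bay 3.

```bash
python3 -m crank '[[[-0.01,0,0],[0,0,0],0],[[0,0,-0.03],[0,0,0],0],[[0,0,-0.035],[0,0,0],0],[[0.023,-0.03,0],[0,0,0],0],[[0.024,-0.03,0],[0,0,0],0],[[0.024,-0.031,0],[0,0,0],0],[[0,0,0],[0,0,0],0],[[0,0,0.035],[0,0,0],0],[[0,0,0.03],[0,0,0],0],[[0,0,0],[0,0,0],0]]'
python3 - <<'E'
from h import *
rep()
p,d=bot.read_camera("side"); cv2.imwrite("pics/s3.png",cv2.convertScaleAbs(cv2.resize(p[140:340,190:430,::-1],None,fx=3,fy=3),alpha=1.6))
E
```

```text
t: 4.95
eef_pos: [0.6071, -0.1081, 0.097]
tool_rot: [-0.0, 0.995, 0.098, -0.003]
contact_force: [-0.5, 0.1, 0.4]
gripper_width: 0.002
t 4.95 yaw 11.25 z 0.097 F [-0.47  0.11  0.4 ] grip 0.0
1 tool-x from hinge 0.0572  tool-y 0.1808
2 tool-x from hinge 0.0571  tool-y 0.0908
3 tool-x from hinge 0.0572  tool-y 0.0008
4 tool-x from hinge 0.0572  tool-y -0.0892
```

View pics/s3.png

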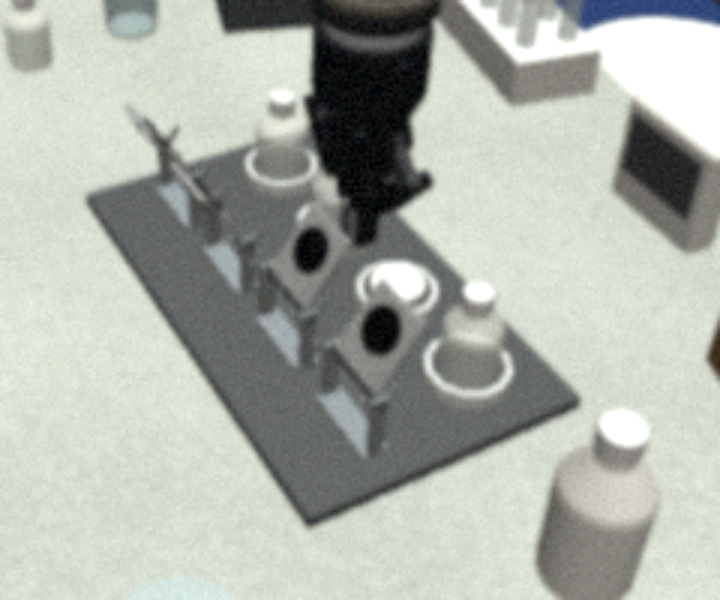

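Bay 4's disc is showing at (382,328). The finger is on the well side of bay 3's disc, at (365,235). Now I push towards the robot.

```bash
python3 -m crank '[[[-0.005,0,0],[0,0,0],0],[[-0.006,0,0],[0,0,0],0],[[-0.006,0,0],[0,0,0],0],[[-0.006,0,0],[0,0,0],0],[[-0.006,0,0],[0,0,0],0],[[-0.006,0,0],[0,0,0],0],[[-0.006,0,0],[0,0,0],0],[[-0.006,0,0],[0,0,0],0],[[-0.006,0,0],[0,0,0],0],[[-0.006,0,0],[0,0,0],0]]'
python3 - <<'E'
from h import *
rep()
p,d=bot.read_camera("side"); cv2.imwrite("pics/s4.png",cv2.convertScaleAbs(cv2.resize(p[140:340,190:430,::-1],None,fx=3,fy=3),alpha=1.6))
E
```

```text
t: 6.25
eef_pos: [0.5518, -0.1186, 0.0993]
tool_rot: [0.0, 0.995, 0.099, 0.0]
contact_force: [-0.3, 0.7, 0.0]
gripper_width: 0.001
t 6.25 yaw 11.32 z 0.0993 F [-0.29  0.7   0.05] grip 0.0
1 tool-x from hinge 0.0009  tool-y 0.1801
2 tool-x from hinge 0.0009  tool-y 0.0902
3 tool-x from hinge 0.0009  tool-y 0.0002
4 tool-x from hinge 0.0009  tool-y -0.0898
```

View pics/s4.png

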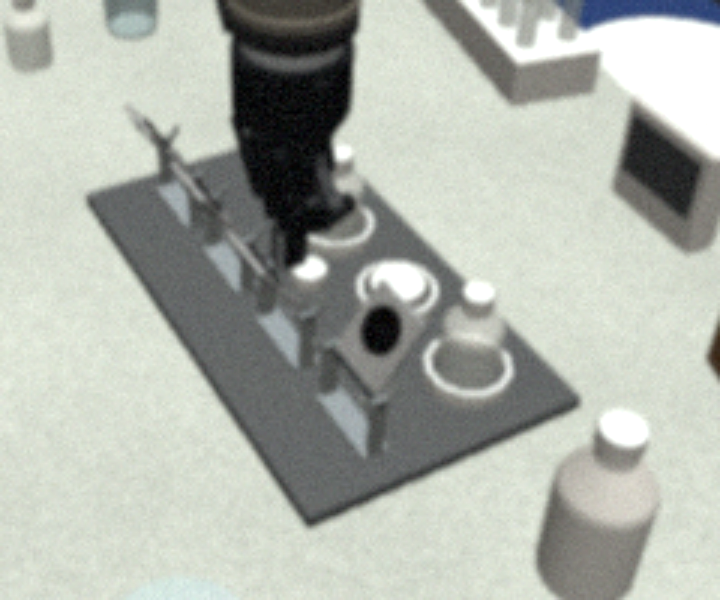

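Bay 3's tag has fallen to the robot's side, edge-on in this view. Next is the robot's side of bay 2.

```bash
python3 -m crank '[[[0.01,0,0],[0,0,0],0],[[0,0,-0.03],[0,0,0],0],[[0,0,-0.035],[0,0,0],0],[[0,0,0],[0,0,0],0],[[-0.023,-0.03,0],[0,0,0],0],[[-0.024,-0.03,0],[0,0,0],0],[[-0.024,-0.03,0],[0,0,0],0],[[0,0,0],[0,0,0],0],[[0,0,0.035],[0,0,0],0],[[0,0,0.03],[0,0,0],0]]'
python3 - <<'E'
from h import *
rep()
p,d=bot.read_camera("side"); cv2.imwrite("pics/s5.png",cv2.convertScaleAbs(cv2.resize(p[140:340,190:430,::-1],None,fx=3,fy=3),alpha=1.6))
E
```

```text
t: 7.55
eef_pos: [0.476, -0.0426, 0.0983]
tool_rot: [0.0, 0.995, 0.098, 0.001]
contact_force: [-0.1, 0.1, -0.5]
gripper_width: -0.001
t 7.55 yaw 11.3 z 0.0983 F [-0.07  0.05 -0.54] grip -0.0
1 tool-x from hinge -0.0586  tool-y 0.0908
2 tool-x from hinge -0.0586  tool-y 0.0008
3 tool-x from hinge -0.0586  tool-y -0.0892
4 tool-x from hinge -0.0586  tool-y -0.1791
```

View pics/s5.png

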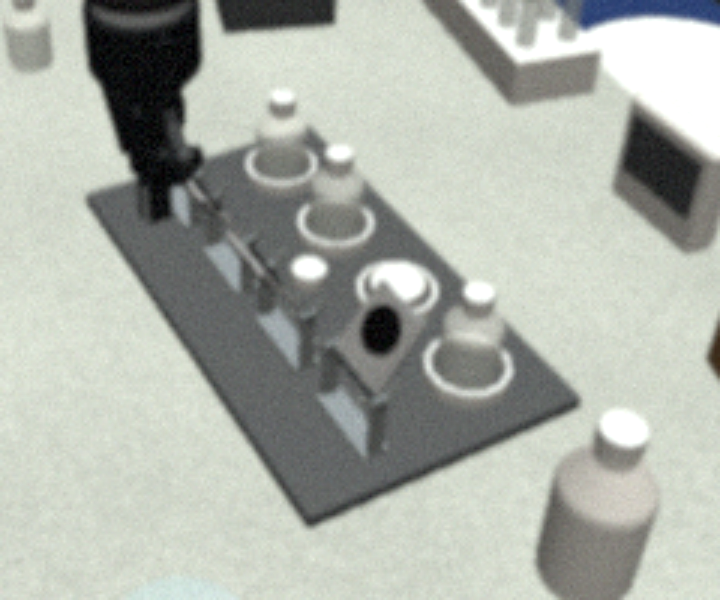

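The cap (308,268) is undisturbed, and bay 3's tag leans to the robot's side. The finger (155,205) is in front of bay 2's tag, so I push.

```bash
python3 -m crank '[[[0.005,0,0],[0,0,0],0],[[0.006,0,0],[0,0,0],0],[[0.006,0,0],[0,0,0],0],[[0.006,0,0],[0,0,0],0],[[0.006,0,0],[0,0,0],0],[[0.006,0,0],[0,0,0],0],[[0.006,0,0],[0,0,0],0],[[0.006,0,0],[0,0,0],0],[[0.006,0,0],[0,0,0],0],[[0.006,0,0],[0,0,0],0]]'; python3 -c "
from h import *
rep()"; python3 -m crank '[[[-0.01,0,0],[0,0,0],0],[[0,0,-0.03],[0,0,0],0],[[0,0,-0.035],[0,0,0],0],[[0,0,0],[0,0,0],0],[[-0.015,-0.03,0],[0,0,0],0],[[-0.016,-0.03,0],[0,0,0],0],[[-0.016,-0.03,0],[0,0,0],0],[[0,0,0],[0,0,0],0]]';python3 - <<'E'
from h import *
rep()
p,d=bot.read_camera("side"); cv2.imwrite("pics/s6.png",cv2.convertScaleAbs(cv2.resize(p[140:340,190:430,::-1],None,fx=3,fy=3),alpha=1.6))
E
```

```text
t: 8.85
eef_pos: [0.533, -0.0305, 0.0993]
tool_rot: [-0.0, 0.995, 0.099, -0.0]
contact_force: [-0.0, 0.0, -0.4]
gripper_width: 0.0
t 8.85 yaw 11.32 z 0.0993 F [-0.01  0.01 -0.43] grip 0.0
1 tool-x from hinge -0.0003  tool-y 0.0901
2 tool-x from hinge -0.0004  tool-y 0.0002
3 tool-x from hinge -0.0003  tool-y -0.0899
4 tool-x from hinge -0.0003  tool-y -0.1798
t: 9.85
eef_pos: [0.4564, 0.0479, 0.1634]
tool_rot: [0.0, 0.995, 0.101, -0.001]
contact_force: [0.1, 0.2, -0.0]
gripper_width: -0.005
t 9.85 yaw 11.54 z 0.1634 F [ 0.13  0.23 -0.03] grip -0.01
1 tool-x from hinge -0.0600  tool-y -0.0018
2 tool-x from hinge -0.0600  tool-y -0.0917
3 tool-x from hinge -0.0599  tool-y -0.1818
4 tool-x from hinge -0.0600  tool-y -0.2717
```

View pics/s6.png

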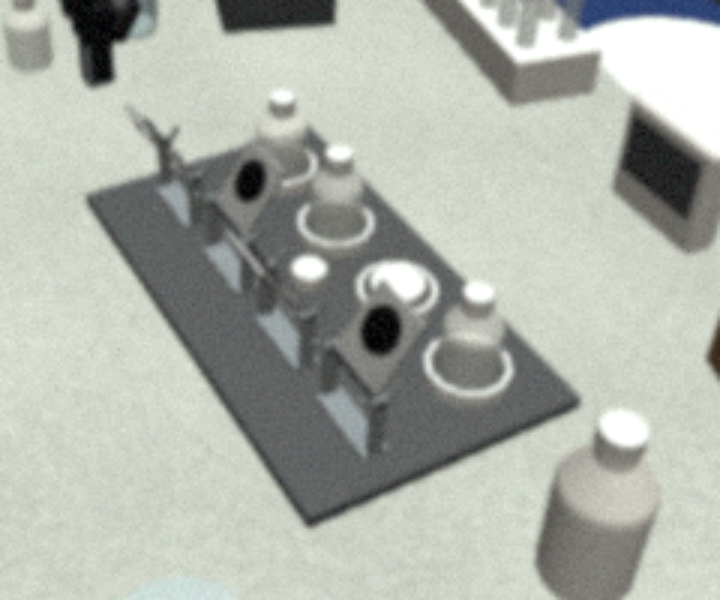

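Bay 2's disc is showing at (250,180). Bay 1's tag is still leaning back at (135,115). Descend and push.

```bash
python3 -m crank '[[[0,0,0.035],[0,0,0],0],[[0,0,0.029],[0,0,0],0],[[0,0,0],[0,0,0],0]]'; python3 -c "
from h import *
rep()"; python3 -m crank '[[[0.006,0,0],[0,0,0],0],[[0.006,0,0],[0,0,0],0],[[0.006,0,0],[0,0,0],0],[[0.006,0,0],[0,0,0],0],[[0.006,0,0],[0,0,0],0],[[0.006,0,0],[0,0,0],0],[[0.006,0,0],[0,0,0],0],[[0.006,0,0],[0,0,0],0],[[0.006,0,0],[0,0,0],0],[[0.005,0,0],[0,0,0],0]]'; python3 -c "
from h import *
rep()"; python3 -m crank '[[[-0.01,0,0],[0,0,0],0],[[0,0,-0.03],[0,0,0],0],[[0,0,-0.04],[0,0,0],0],[[0,0,-0.04],[0,0,0],0],[[-0.02,-0.04,-0.02],[0,0,0],0],[[-0.02,-0.06,0],[0,0,0],0],[[0,-0.06,0],[0,0,0],0],[[0,-0.06,0],[0,0,0],0],[[0,0,0],[0,0,0],0],[[0,0,0],[0,0,0],0]]';python3 - <<'E'
from h import *
rep()
p,d=bot.read_camera("side"); a=cv2.convertScaleAbs(cv2.resize(p[140:340,190:430,::-1],None,fx=3,fy=3),alpha=1.6)
cv2.imwrite("pics/s7.png",a)
p,d=bot.read_camera("top"); cv2.imwrite("pics/t7.png",cv2.convertScaleAbs(cv2.resize(p[130:270,205:400,::-1],None,fx=4,fy=4,interpolation=cv2.INTER_CUBIC),alpha=1.8))
E
```

```text
t: 10.28
eef_pos: [0.4575, 0.0451, 0.0984]
tool_rot: [0.0, 0.995, 0.098, -0.002]
contact_force: [-0.6, -0.1, -0.3]
gripper_width: -0.002
t 10.28 yaw 11.25 z 0.0984 F [-0.55 -0.05 -0.25] grip -0.0
1 tool-x from hinge -0.0595  tool-y 0.0011
2 tool-x from hinge -0.0595  tool-y -0.0888
3 tool-x from hinge -0.0595  tool-y -0.1788
4 tool-x from hinge -0.0595  tool-y -0.2688
t: 11.52
eef_pos: [0.5173, 0.0581, 0.1003]
tool_rot: [-0.0, 0.995, 0.099, 0.0]
contact_force: [-0.0, -0.3, 0.3]
gripper_width: -0.003
t 11.53 yaw 11.32 z 0.1003 F [-0.02 -0.34  0.32] grip -0.0
1 tool-x from hinge 0.0017  tool-y 0.0001
2 tool-x from hinge 0.0017  tool-y -0.0898
3 tool-x from hinge 0.0017  tool-y -0.1799
4 tool-x from hinge 0.0017  tool-y -0.2698
t: 12.78
eef_pos: [0.4245, 0.2623, 0.2299]
tool_rot: [0.001, 0.995, 0.099, -0.0]
contact_force: [-0.1, -0.7, -0.3]
gripper_width: 0.001
t 12.78 yaw 11.33 z 0.2299 F [-0.09 -0.67 -0.25] grip 0.0
1 tool-x from hinge -0.0492  tool-y -0.2183
2 tool-x from hinge -0.0492  tool-y -0.3082
3 tool-x from hinge -0.0492  tool-y -0.3983
4 tool-x from hinge -0.0492  tool-y -0.4882
```

View pics/s7.png

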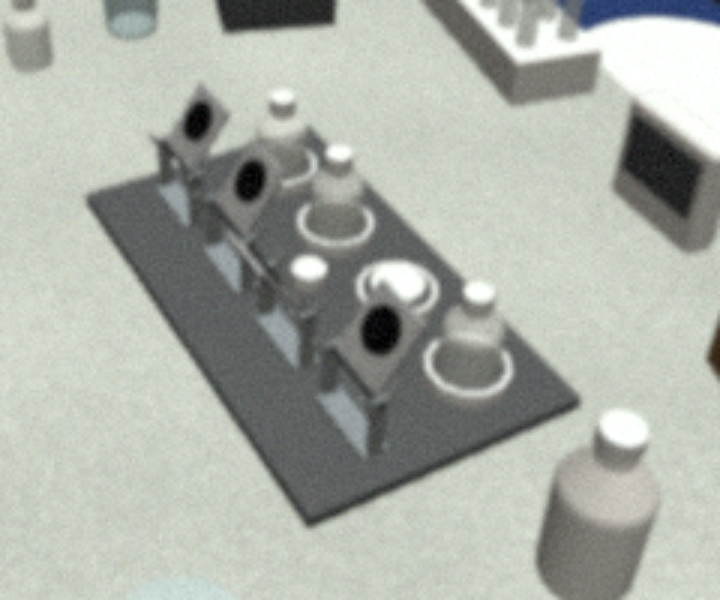

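View pics/t7.png

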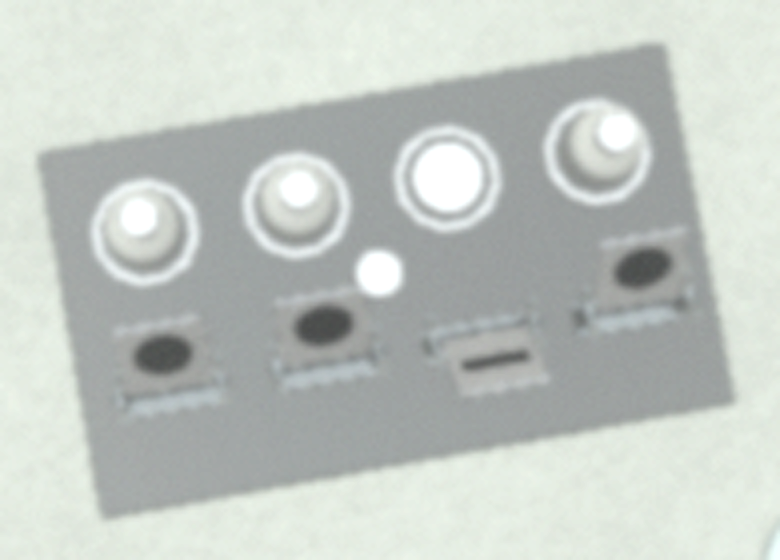

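The top view shows discs at (163,354), (324,325) and (642,268), and a bar at (496,360) in the plug bay. The bottles, plug and cap are at the same pixels as before, and the arm is clear. Handing in.

```bash
python3 -c "
from station import bot
print(bot.hand_in())"
```

```text
the job is handed in; nothing more can be done
None
```

All four tags started on the wrong side, so I tipped each one over with the shut fingertips, one slow level push per tag, and handed the job in at about 13 s of the 54 s.

- **Tags:** The last top and side pictures show the three bottle bays with their discs showing, leaning towards the wells. The plug bay shows its bar, leaning towards the robot.
- **Bottles, plug and cap:** In the last top picture they sit at the same pixels as at the start.
- **Forces:** I read the wrist force only between moves. It stayed within about 1 N, which is sensor noise. I did not measure the peak force during a push.
- **Robot:** The arm was clear of the board and still when I handed in.
- **Not checked:** I read the leans by eye from which face shows and did not measure the angles. The last pictures were cropped to the board, so I did not check the dish, wrench or tip box again, nor look closely at the beaker and spare bottle. The tool stayed well clear of all of these on its path.

No check failed or disagreed.

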